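Turn the overhead-handled teapot to the camera

ROBOT

A 6-joint arm with a two-finger parallel gripper is mounted at the origin on the work surface. World frame = base frame: x ahead of the robot, y to its left, z up, the work surface at z = 0. Lengths are in m, angles in rad, forces in N, time in s.
With the tool pointing down it reaches from about 0.225 to 0.725 m from the base axis. Payload 3.1 kg.
Tool frame: the origin (TCP) lies on the centre line of the jaws, within the pads' length; the fingertips stand 14 mm ahead of it and the grasp point (between the pads) lies 5 mm behind it; z points along the fingers, y is the direction in which the jaws open and shut (so a half turn about z gives the same grasp; the last joint's range is limited). The gripper opens to 85 mm and grips with 20 to 120 N. Pads are 22 mm wide; open, the fingers measure 114 mm over their backs; the gripper's body (76 mm by 85 mm) begins 54 mm behind the grasp point. The pads swing forward as they close: fully open they stand 13 mm farther back than shut.
Start: joints at [-0.128, 0.048, 0.099, 1.622, 0, 1.443], TCP at [0.525, -0, 0.245] pointing down, gripper open.
Joint ranges: [-2.91, 2.91], [-0.99, 1.94], [-1.21, 1.42], [-2.12, 2.29], [-1.49, 1.47], [-3.14, 3.14]. Speed limits (rad/s): [2.79, 2.79, 3.14, 3.14, 3.14, 3.14].

INTERFACE

Orientations are given as a unit quaternion [w, x, y, z].
In Python, from plant import bot, viewer, regions_of, mark_of gives the robot as it stands.
- The arm moves only by the tool servo_tool, never from a script. Its arguments are lists of equal length, an entry for each row: "xyz": the shift along the world's x, y, z in mm, a list of three; "delta_rot": the turn, a rotation vector about the world's x, y, z in degrees, a list of three. A call has 1 to 5 rows; each row shifts and turns the pose as measured when the row begins; what a row does not reach is not made up. A row lasts 1/10 s, in which the tool goes at most 50 mm and 8.59 degrees, less where a joint would pass 70% of its speed; a pose out of reach is approached as far as the arm can. A call is refused whole if a number of a shift passes 50 or a number of a turn 8.59, either way. A call with a gripper value outside its range is refused whole. "gripper" is the opening, from 0 (shut) to 1 (fully open), set as the call begins (left out, the last holds). The fingers move at their own pace and stop on an object; the grip force is fixed at half the most. Time passes only in rows, so rows that do not move let the fingers close. It gives the time, the measured TCP pose, the force and the opening at its end, in the units of the state.
- bot.sense(): the state, without advancing time (a new reading comes with each control period).
- viewer.capture(name): name is "scene" or "side" or "wrist"; returns a dict with "image" (400x640x3 uint8, blue, green, red), "depth" (400x640 float32, m along the optical axis (not along the pixel's ray), 0 where there is no reading), "camera_matrix" (3x3 intrinsics, pixels), "k1" (the pictures are not rectified: a ray, as slopes to the right and down, at radius r is drawn at 1 + k1 r^2 times it, then the intrinsics apply), "R" (3x3) and "t" (3): a world point X has camera coordinates R X + t. Camera axes: x right, y down, z forward; pixel columns grow to the right and rows downward; lengths in m; the calibration is good to about 2 mm. A picture is of the moment at which its call begins.
- bot.finish_job(): hands the job in, once; it reports no verdict.
Trained networks look in the newest picture that a camera, given by its name, has taken for a name from the list of things; names that differ only in an ending like _2 or _b are one class to them, and where a whole thing is asked for, a point or a joint stands for the part that bears it (a point fixed in the world has none). Each returns a list of dicts, best first, with "p" (0 to 1); they miss things now and then, are a little off and sometimes report something else, mostly with a low value. They report only what shows in the picture. A call takes as long as a camera call.
- regions_of(thing, camera): "region" (400x640 bool, what is visible of it).
- mark_of(thing, camera): "centre" ([x, y, z] in m, in world coordinates, good to about 4 mm: a listed point, or the origin of a listed thing).
The state is a dict: "time_s": time; "qpos": joint angles; "qd": joint speeds; "tau": joint torques, N m; "tcp_pos": TCP position; "eef_rot": TCP orientation; "contact_force": force on the tool from outside, world axes, zero at the start; "ft_torque": the same for the moment, N m; "finger_gap": finger opening in m.
Only numpy, scipy, OpenCV 4.12 (cv2) and the standard library are available. Lean on these libraries where they do the work, as an engineer would, in place of code of your own. Each camera call takes 0.05 s, during which the arm holds its last target. There are 200 camera calls.

TASK

Five teapots stand on the revolving board in front of the photo camera. With a fingertip, push the rim of the board and turn it gently until the teapot with the handle arching over its lid stands squarely in front of the camera lens, and leave the board standing still. Touch nothing but the board: the teapots ride round upright and untouched, and the other things on the table stay where they are.

Things in the scene. Friction and masses are not known exactly. Their poses are not given: they have to be found in the camera images.
- turntable: fixed low round foot (170 mm across) under the revolving board; origin on the table on the board's turning axis; z up; its x axis points level from the axis straight at the lens of the black photo camera (112 mm wide, 160 mm high, fixed on a table tripod beyond the board; front of the lens 256 mm from the axis, 108 mm above the table)
- board (a joint): angle of the revolving board on its foot, rad, counter-clockwise from above, no stops. Flat wooden flower of five equal round petals, 22 mm thick, top 54 mm above the table; rim 205 mm from the axis at the petal tips. The bearing drags with about 0.08 N m: the board stops within a few degrees when no longer pushed
- board_notch (a point): innermost point of one of the five open notches between the petals, 148 mm from the axis, at the height of the board's top; turns with the board; the other notches follow every 72 degrees. Petal edges are arcs of radius 87 mm centred 118 mm from the axis. A closed fingertip put down in a notch, its middle about 182 mm from the axis and its tip below the board's top, carries the board round with it
- bail_pot: the teapot to be turned to the camera: small clay teapot, body 64 mm across, with a round handle arching over the lid from front to back, 92 mm high to the top of the handle, spout tip 52 mm from its centre, no ear handle at the side; stands about 98 mm from the axis; origin: centre of its foot on the board; x points to the spout, z up; loose, with its lid fixed on; not to be touched
- round_pot: a small clay teapot with an ear handle opposite its spout, ball-shaped, 62 mm across the body, 63 mm high; origin: centre of its foot on the board; x points to the spout, z up; loose, with its lid fixed on; not to be touched
- flat_pot: a small clay teapot with an ear handle opposite its spout, low, 66 mm across the body, 50 mm high; origin: centre of its foot on the board; x points to the spout, z up; loose, with its lid fixed on; not to be touched
- tall_pot: a small clay teapot with an ear handle opposite its spout, pear-shaped, 58 mm across the body, 69 mm high; origin: centre of its foot on the board; x points to the spout, z up; loose, with its lid fixed on; not to be touched
- cone_pot: a small clay teapot with an ear handle opposite its spout, cone-shaped, 64 mm across the foot, 59 mm high; origin: centre of its foot on the board; x points to the spout, z up; loose, with its lid fixed on; not to be touched
- tea_cup: white tea cup, 68 mm across, 45 mm high, loose on the table beside the board; origin: centre of its underside
- tea_caddy: brown tea jar with lid, 68 mm across, 85 mm high, loose on the table beside the board; origin: centre of its underside
- brush: brush 170 mm long lying loose on the table beside the board; its length is along x
- water_bowl: small blue bowl, 96 mm across, 40 mm high, loose on the table beside the board; origin: centre of its underside

How it is judged:
By the outcome, as a careful person would: the job done as asked, in the order asked, and still so for the second after the job is handed in, with the robot touching nothing.
It also fails if it takes over 54 s, if anything falls off the work surface, if the arm or the gripper's body presses on something with over 40 N, if the wrist force passes 120 N, or if a joint passes its speed limit or range.

## Working session

There is one attempt and no reset: what is moved stays moved. The work goes in short steps, Python scripts to look and compute and a tool call to move; the robot and the scene stay as the last step left them, time stands still between calls to the robot, and variables do not carry over. Pictures are saved under pics/ and viewed, about 8 in all and at most 12, crops included, and the job is handed in when it is done.

Besides the shell and the picture viewer there is one more tool, called in YAML: its name, and indented under it one key for each argument. servo_tool: Moves the arm, as the interface text tells. Its arguments: {"type":"object","properties":{"xyz":{"type":"array","items":{"type":"array","items":{"type":"number"}}},"delta_rot":{"type":"array","items":{"type":"array","items":{"type":"number"}}},"gripper":{"type":"number"}},"required":["xyz","delta_rot"]}

```bash
mkdir -p pics
python3 - <<'E'
from plant import bot, viewer, regions_of, mark_of
import cv2,numpy as np
s=bot.sense();print(s['time_s'],s['tcp_pos'],s['eef_rot'],s['finger_gap'])
ims=[]
for c in ['scene','side']:
    v=viewer.capture(c);cv2.imwrite(f'pics/{c}0.png',v['image']);print(c,-v['R'].T@v['t'])
for c in ['scene','side']:
  for n in ['turntable','board_notch','bail_pot','round_pot','flat_pot','tall_pot','cone_pot','tea_cup','tea_caddy','brush','water_bowl']:
    if c=='side' and n in('tea_cup','tea_caddy','brush','water_bowl'): pass
    print(c,n,[(np.round(m['centre'],3).tolist(),round(m['p'],2)) for m in mark_of(n,c)[:6]])
print(bot.sense()['time_s'])
E
```

```text
0.0 [5.24417295e-01 5.32902491e-05 2.44101742e-01] [-0.00093885  0.70710966  0.7071029  -0.00072699] 0.08515462523704627
scene [ 1.74765182 -0.00616784  0.9753397 ]
side [ 0.11764454 -0.79085716  0.80311197]
scene turntable [([0.64, -0.015, 0.003], 0.82)]
scene board_notch [([0.76, 0.06, 0.057], 0.76), ([0.667, 0.083, 0.055], 0.54)]
scene bail_pot [([0.67, 0.078, 0.054], 0.65)]
scene round_pot [([0.734, -0.024, 0.052], 0.79), ([0.558, 0.052, 0.054], 0.31)]
scene flat_pot [([0.557, 0.049, 0.054], 0.6)]
scene tall_pot [([0.655, -0.11, 0.054], 0.73)]
scene cone_pot [([0.552, -0.058, 0.053], 0.78)]
scene tea_cup [([0.474, 0.404, -0.001], 0.87)]
scene tea_caddy [([0.641, 0.423, -0.001], 0.77)]
scene brush [([0.532, -0.42, 0.001], 0.74), ([0.69, -0.427, -0.001], 0.42)]
scene water_bowl [([0.688, -0.424, 0.0], 0.77)]
side turntable [([0.633, -0.017, -0.002], 0.57)]
side board_notch [([0.76, 0.062, 0.053], 0.62)]
side bail_pot [([0.669, 0.08, 0.051], 0.65)]
side round_pot [([0.734, -0.019, 0.049], 0.76)]
side flat_pot [([0.561, 0.05, 0.058], 0.66)]
side tall_pot [([0.66, -0.111, 0.048], 0.68)]
side cone_pot [([0.545, -0.056, 0.056], 0.76)]
side tea_cup [([0.475, 0.403, -0.004], 0.65)]
side tea_caddy [([0.639, 0.425, -0.003], 0.52)]
side brush [([0.546, -0.056, 0.053], 0.33)]
side water_bowl [([0.692, -0.425, 0.004], 0.78)]
1.2
```

View pics/scene0.png

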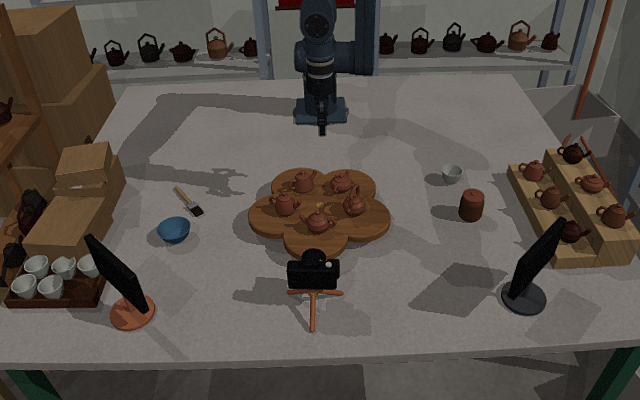

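View pics/side0.png

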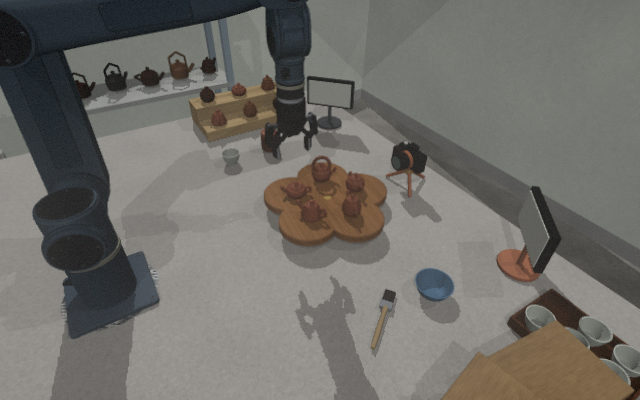

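The scene view shows the flower board around (320,212), the bail pot at (355,203) and the photo camera at (313,272). The side view shows the bail pot at (321,170) and the lens near (402,160). Next I'll fit the axis, the notch phase and the lens direction.

```bash
cat > h.py <<'E'
from plant import bot, viewer, regions_of, mark_of
import cv2,numpy as np
from scipy.optimize import minimize
def project(v,P):
    c=P@v['R'].T+v['t'];s=c[:,:2]/c[:,2:];s=s*(1+v['k1']*(s**2).sum(1,keepdims=True))
    K=v['camera_matrix'];return s*[K[0,0],K[1,1]]+[K[0,2],K[1,2]]
def cloud(v):
    K=v['camera_matrix'];h,w=v['depth'].shape
    g=np.stack(np.meshgrid(np.arange(w),np.arange(h)),-1).reshape(-1,1,2).astype(np.float64)
    u=cv2.undistortPoints(g,K,np.array([v['k1'],0,0,0,0.]))[:,0]
    z=v['depth'].reshape(-1,1);C=np.hstack([u*z,z]);X=(C-v['t'])@v['R'];X[z[:,0]<=0]=np.nan
    return X.reshape(h,w,3)
def inflower(xy,p):
    d=xy-p[:2];m=np.full(len(d),9.)
    for k in range(5):
        a=p[2]+np.pi/5+k*2*np.pi/5
        m=np.minimum(m,np.linalg.norm(d-.118*np.array([np.cos(a),np.sin(a)]),axis=1)-.087)
    return m   # signed distance-ish, <0 inside
def fitboard(cl,p0):
    # board-top points vs. outside points near, by height
    P=cl.reshape(-1,3);P=P[np.isfinite(P).all(1)]
    r=np.linalg.norm(P[:,:2]-p0[:2],axis=1)
    top=P[(abs(P[:,2]-.054)<.007)&(r<.23)&(r>.12)][:,:2]
    out=P[(P[:,2]<.012)&(r<.25)&(r>.12)][:,:2]
    f=lambda p:(1/(1+np.exp(-inflower(top,p)/.002))).mean()+(1/(1+np.exp(inflower(out,p)/.002))).mean()
    return minimize(f,p0,method='Nelder-Mead',options=dict(initial_simplex=np.array(p0)+np.array([[0,0,0],[.01,0,0],[0,.01,0],[0,0,.1]]),xatol=1e-5,fatol=1e-8)),len(top),len(out)
E
python3 - <<'E'
from h import *
for c in ['scene','side']:
    v=viewer.capture(c);cl=cloud(v)
    r,a,b=fitboard(cl,[.637,-.016,.553]);print(c,r.x,np.degrees(r.x[2]),r.fun,a,b)
    P=cl.reshape(-1,3);P=P[np.isfinite(P).all(1)]
    m=(P[:,0]>.84)&(P[:,0]<1.08)&(abs(P[:,1])<.13)&(P[:,2]>.05)&(P[:,2]<.2);Q=P[m]
    print(len(Q),np.percentile(Q,[0,5,50,95,100],axis=0).round(3).tolist())
    B=Q[(Q[:,2]>.075)]
    rect=cv2.minAreaRect(B[:,:2].astype(np.float32)*1000);print(rect)
    for q in B[::max(1,len(B)//1)][:0]:pass
    np.save(f'cam_{c}.npy',B)
    for n in ['turntable','bail_pot']:
        print(n,[np.round(x['centre'],4).tolist() for x in mark_of(n,c)[:1]])
im=cv2.imread('pics/scene0.png')[235:300,270:360];im2=cv2.imread('pics/side0.png')[130:200,375:465]
cv2.imwrite('pics/crop.png',np.hstack([cv2.resize(im,(400,300),interpolation=2),cv2.resize(im2,(400,300),interpolation=2)]))
E
```

```text
scene [ 0.63576794 -0.0126594   0.51092158] 29.273650404217193 0.3470421452398156 4501 8058
1848 [[0.889, -0.091, 0.05], [0.905, -0.083, 0.068], [0.967, -0.031, 0.13], [0.974, 0.018, 0.157], [0.978, 0.029, 0.162]]
((932.4871215820312, -30.228153228759766), (117.93395233154297, 85.45706939697266), 85.11085510253906)
turntable [[0.6419, -0.0168, 0.0018]]
bail_pot [[0.667, 0.0794, 0.05]]
side [ 0.63433401 -0.01559353  0.50999268] 29.22042818509295 0.2305671123122775 3846 5247
906 [[0.884, -0.095, 0.05], [0.89, -0.091, 0.065], [0.935, -0.051, 0.127], [0.959, 0.01, 0.155], [0.97, 0.028, 0.161]]
((926.830322265625, -33.090614318847656), (121.33906555175781, 83.45378112792969), 87.10392761230469)
turntable [[0.6332, -0.0141, 0.0004]]
bail_pot [[0.6728, 0.082, 0.0522]]
```

View pics/crop.png

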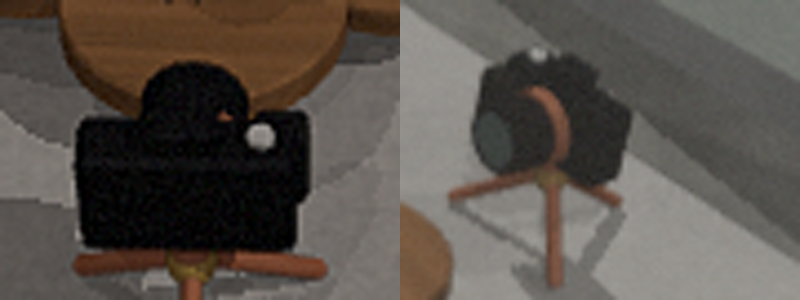

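Left crop: the camera's back, square-on and slightly turned. Right crop: the lens disc at about (396,163) in the side picture. Now refining the lens direction while moving the shut gripper over the near notch.

servo_tool:
  xyz:
    - [-35,0,0]
    - [-35,2,0]
    - [0,1,-45]
    - [0,0,-45]
    - [0,0,-20]
  delta_rot:
    - [0,0,0]
    - [0,0,0]
    - [0,0,0]
    - [0,0,0]
    - [0,0,0]
  gripper: 0

```text
time_s: 2.0
tcp_pos: [0.4563, 0.0025, 0.1358]
eef_rot: [0.004, 0.707, 0.707, 0.003]
contact_force: [-0.2, 0.7, 0.3]
finger_gap: 0.0122
```

```bash
cat >> h.py <<'E'
def ray(v,uv,z):
    u=cv2.undistortPoints(np.array([[uv]],float),v['camera_matrix'],np.array([v['k1'],0,0,0,0.]))[0,0]
    d=v['R'].T@np.array([*u,1]);o=-v['R'].T@v['t'];return o+d*(z-o[2])/d[2]
def flowerpts(p,z=.054,n=400):
    th=np.linspace(-np.pi,np.pi,n);rs=[]
    for t in th:
        d=np.array([np.cos(t),np.sin(t)])
        R=np.linspace(.13,.21,400);m=inflower(p[:2]+R[:,None]*d,p);rs.append(R[m<0].max())
    return np.c_[p[0]+rs*np.cos(th),p[1]+rs*np.sin(th),np.full(n,z)]
E
python3 - <<'E'
from h import *
print(bot.sense()['tcp_pos'],bot.sense()['finger_gap'])
ax=np.array([.635,-.0145])
ims=[]
for c in ['scene','side']:
    v=viewer.capture(c)
    if c=='side':
        l=ray(v,(395.9,162.7),.108);print('lens',l,np.degrees(np.arctan2(*(l[:2]-ax)[::-1])),np.linalg.norm(l[:2]-ax))
    B=np.load(f'cam_{c}.npy')
    if c=='scene':
        b=B[(B[:,0]>.955)&(B[:,2]>.09)&(B[:,2]<.14)]
        k=np.polyfit(b[:,1],b[:,0],1);print('back heading',-np.degrees(np.arctan(k[0])),np.ptp(b[:,1]),np.percentile(b[:,1],[1,99]).mean(),b[:,0].mean())
    im=cv2.resize(v['image'],None,fx=3,fy=3,interpolation=2)
    for th,col in((29.2,(0,255,0)),(31.7,(255,255,0))):
        q=project(v,flowerpts([*ax,np.radians(th)]))
        cv2.polylines(im,[np.int32(q*3)],True,col,1)
    ctr=project(v,np.array([[*ax,.054]]))[0]*3;x,y=np.int32(ctr)
    ims.append(im[y-200:y+200,x-250:x+250])
cv2.imwrite('pics/ov.png',cv2.resize(np.vstack(ims),None,fx=.75,fy=.75) )
E
```

```text
[0.45627936 0.00245876 0.1358244 ] 0.012170824882267487
back heading -3.427238878990424 0.11184954202680236 -0.03472483524895596 0.9706937022082915
lens [ 0.88939657 -0.0343345   0.108     ] -4.458153723426173 0.2551686182512824
```

View pics/ov.png

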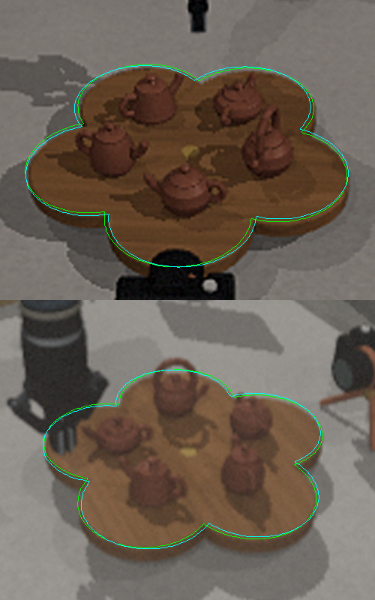

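The flower model overlays the board well in both views (notches at about 30° + 72k, near one at 174°). Lens heading is about −4° and the bail pot is at about 70°, so the turn is roughly 74° clockwise. Lowering into the near notch.

servo_tool:
  xyz:
    - [-2,2,-10]
    - [0,0,-30]
    - [0,0,-30]
    - [0,0,-14]
    - [0,0,0]
  delta_rot:
    - [0,0,0]
    - [0,0,0]
    - [0,0,0]
    - [0,0,0]
    - [0,0,0]
  gripper: 0

```text
time_s: 2.6
tcp_pos: [0.4592, 0.0043, 0.0562]
eef_rot: [0.008, 0.707, 0.707, 0.006]
contact_force: [0.1, 0.1, 0.7]
finger_gap: -0.0001
```

Run:
```python
import numpy as np
# circle way-points clockwise from 174 deg, r 182, axis .635,-.0145
a=np.radians(np.arange(174,88,-2.));P=np.c_[635+182*np.cos(a),-14.5+182*np.sin(a)]
for t,p,d in zip(np.degrees(a),P,np.diff(P,axis=0)):print(round(t),p.round(0),d.round(1))
```

```text
174 [454.   5.] [0.8 6.3]
172 [455.  11.] [1.  6.3]
170 [456.  17.] [1.2 6.2]
168 [457.  23.] [1.4 6.2]
166 [458.  30.] [1.6 6.1]
164 [460.  36.] [1.9 6.1]
162 [462.  42.] [2.1 6. ]
160 [464.  48.] [2.3 5.9]
158 [466.  54.] [2.5 5.8]
156 [469.  60.] [2.7 5.8]
154 [471.  65.] [2.9 5.7]
152 [474.  71.] [3.1 5.6]
150 [477.  76.] [3.3 5.4]
148 [481.  82.] [3.5 5.3]
146 [484.  87.] [3.6 5.2]
144 [488.  92.] [3.8 5.1]
142 [492.  98.] [4.  4.9]
140 [496. 102.] [4.2 4.8]
138 [500. 107.] [4.3 4.6]
136 [504. 112.] [4.5 4.5]
134 [509. 116.] [4.6 4.3]
132 [513. 121.] [4.8 4.2]
130 [518. 125.] [4.9 4. ]
128 [523. 129.] [5.1 3.8]
126 [528. 133.] [5.2 3.6]
124 [533. 136.] [5.3 3.5]
122 [539. 140.] [5.4 3.3]
120 [544. 143.] [5.6 3.1]
118 [550. 146.] [5.7 2.9]
116 [555. 149.] [5.8 2.7]
114 [561. 152.] [5.8 2.5]
112 [567. 154.] [5.9 2.3]
110 [573. 157.] [6.  2.1]
108 [579. 159.] [6.1 1.9]
106 [585. 160.] [6.1 1.6]
104 [591. 162.] [6.2 1.4]
102 [597. 164.] [6.2 1.2]
100 [603. 165.] [6.3 1. ]
98 [610. 166.] [6.3 0.8]
96 [616. 167.] [6.3 0.6]
94 [622. 167.] [6.3 0.3]
92 [629. 167.] [6.4 0.1]
```

servo_tool:
  xyz:
    - [-5,2,-4]
    - [-1,4,-1]
    - [1,4,0]
    - [1,4,0]
    - [1,4,0]
  delta_rot:
    - [0,0,0]
    - [0,0,-1]
    - [0,0,-1]
    - [0,0,-1.5]
    - [0,0,-1.5]

```text
time_s: 3.1
tcp_pos: [0.4598, 0.023, 0.0571]
eef_rot: [0.012, 0.74, 0.673, 0.009]
contact_force: [-1.5, -1.0, -0.3]
finger_gap: -0.0003
```

servo_tool:
  xyz:
    - [-1,6,-2]
    - [0,6,-2]
    - [1,6,-1]
    - [1,6,-1]
    - [1,6,-1]
  delta_rot:
    - [0,0.5,-2]
    - [0,0.5,-2]
    - [0,0.5,-2]
    - [0,0.5,-2]
    - [0,0.3,-2]

```text
time_s: 3.6
tcp_pos: [0.4658, 0.0548, 0.0562]
eef_rot: [0.003, 0.799, 0.602, -0.005]
contact_force: [0.3, -0.3, 0.2]
finger_gap: -0.0001
```

servo_tool:
  xyz:
    - [2,6,-1]
    - [2,6,-1]
    - [2,5.5,-1]
    - [2.5,5.5,-1]
    - [2.5,5.5,-1]
  delta_rot:
    - [0,0,-2]
    - [0,0,-2]
    - [0,0,-2]
    - [0,0,-2]
    - [0,0,-2]

```text
time_s: 4.1
tcp_pos: [0.4808, 0.0861, 0.0566]
eef_rot: [0.006, 0.851, 0.525, -0.002]
contact_force: [-0.1, -0.1, -0.1]
finger_gap: -0.0002
```

```bash
cat > st.py <<'E'
from h import *
ax=np.array([.635,-.0145])
L=-3.9
ph={}
for c in ['scene','side']:
    v=viewer.capture(c);cl=cloud(v)
    m=mark_of('bail_pot',c)
    for x in m[:2]:
        d=np.array(x['centre'])[:2]-ax;print(c,'bail',round(x['p'],2),'ang',np.degrees(np.arctan2(d[1],d[0])).round(1),'r',np.linalg.norm(d).round(3))
    cv2.imwrite(f'pics/{c}_{bot.sense()["time_s"]:.1f}.png',v['image'])
    P=cl.reshape(-1,3);P=P[np.isfinite(P).all(1)];r=np.linalg.norm(P[:,:2]-ax,axis=1)
    top=P[(abs(P[:,2]-.054)<.007)&(r<.23)&(r>.12)][:,:2];out=P[(P[:,2]<.012)&(r<.25)&(r>.12)][:,:2]
    T=np.radians(np.arange(0,72,.25))
    f=[(1/(1+np.exp(-inflower(top,[*ax,t])/.002))).mean()+(1/(1+np.exp(inflower(out,[*ax,t])/.002))).mean() for t in T]
    print(c,'phase mod72',np.degrees(T[np.argmin(f)]).round(2))
s=bot.sense();d=s['tcp_pos'][:2]-ax;print('t',s['time_s'],'finger ang',np.degrees(np.arctan2(d[1],d[0])),np.linalg.norm(d))
E
python3 st.py
```

```text
scene bail 0.76 ang 51.3 r 0.101
scene phase mod72 8.75
side bail 0.79 ang 48.0 r 0.106
side phase mod72 7.25
t 4.3 finger ang 147.03591794544508 0.18418051655452458
```

servo_tool:
  xyz:
    - [3,5,-2]
    - [3,4.5,-1]
    - [3.5,4.5,-1]
    - [3.5,4.5,-1]
    - [4,4,-1]
  delta_rot:
    - [0,0.2,-2]
    - [0,0.2,-2]
    - [0,0.2,-2]
    - [0,0.2,-2]
    - [0,0.2,-2]

```text
time_s: 4.8
tcp_pos: [0.4963, 0.1076, 0.0519]
eef_rot: [0.001, 0.894, 0.447, -0.011]
contact_force: [-1.5, -0.4, 1.0]
finger_gap: 0.0002
```

servo_tool:
  xyz:
    - [4,4.5,-1]
    - [4,4.5,-1]
    - [4,4,-1]
    - [4.5,4,-1]
    - [4.5,4,-1]
  delta_rot:
    - [0,0,-2]
    - [0,0,-2]
    - [0,0,-2]
    - [0,0,-2]
    - [0,0,-2]

```text
time_s: 5.3
tcp_pos: [0.5169, 0.1285, 0.0483]
eef_rot: [-0.001, 0.931, 0.364, -0.012]
contact_force: [-1.3, 0.4, 0.9]
finger_gap: 0.0
```

servo_tool:
  xyz:
    - [5,3.5,0]
    - [5,3.5,0]
    - [5.5,3,0]
    - [5.5,3,0]
    - [5.5,3,0]
  delta_rot:
    - [0,0,-1.5]
    - [0,0,-1.5]
    - [0,0,-1.5]
    - [0,0,-2]
    - [0,0,-2]

```text
time_s: 5.8
tcp_pos: [0.5412, 0.1454, 0.0484]
eef_rot: [-0.004, 0.956, 0.292, -0.015]
contact_force: [-0.8, 1.0, 0.7]
finger_gap: -0.0001
```

```bash
python3 st.py
```

```text
scene bail 0.82 ang 22.3 r 0.096
scene phase mod72 54.25
side bail 0.64 ang 23.1 r 0.104
side phase mod72 52.5
t 6.0 finger ang 120.34510008984066 0.184623330369643
```

servo_tool:
  xyz:
    - [5.5,2.5,0]
    - [5.5,2.5,0]
    - [6,2,0]
    - [6,2,0]
    - [6,2,0]
  delta_rot:
    - [0,0,-2]
    - [0,0,-2]
    - [0,0,-2]
    - [0,0,-2]
    - [0,0,-2]

```text
time_s: 6.5
tcp_pos: [0.5669, 0.1564, 0.0485]
eef_rot: [-0.007, 0.978, 0.207, -0.017]
contact_force: [-0.5, 0.7, 0.4]
finger_gap: -0.0001
```

servo_tool:
  xyz:
    - [6,1.5,0]
    - [6,1.5,0]
    - [6,1,0]
    - [5,1,0]
    - [4,0.5,0]
  delta_rot:
    - [0,0,-2]
    - [0,0,-2]
    - [0,0,-2]
    - [0,0,-1.5]
    - [0,0,-1]

```text
time_s: 7.0
tcp_pos: [0.5917, 0.1642, 0.0487]
eef_rot: [-0.012, 0.991, 0.133, -0.018]
contact_force: [-1.1, 2.1, -0.5]
finger_gap: -0.0001
```

```bash
python3 st.py
```

```text
scene bail 0.6 ang 5.5 r 0.097
scene phase mod72 37.0
side bail 0.73 ang 4.9 r 0.103
side phase mod72 35.75
t 7.2 finger ang 103.61755641593386 0.18289319718065575
```

servo_tool:
  xyz:
    - [6,1,0]
    - [6,1,0]
    - [5,1,0]
    - [3,0.5,0]
    - [2,0.5,0]
  delta_rot:
    - [0,0,-2]
    - [0,0,-2]
    - [0,0,-1.5]
    - [0,0,-1]
    - [0,0,-0.5]

```text
time_s: 7.7
tcp_pos: [0.613, 0.1658, 0.0486]
eef_rot: [-0.014, 0.997, 0.072, -0.018]
contact_force: [-1.3, 4.8, 0.0]
finger_gap: -0.0
```

```bash
python3 st.py; python3 st.py
```

```text
scene bail 0.92 ang -2.6 r 0.098
scene bail 0.52 ang 68.5 r 0.103
scene phase mod72 29.75
side bail 0.78 ang -2.0 r 0.103
side phase mod72 28.5
t 7.9 finger ang 96.99882536973159 0.18038360316579635
scene bail 0.75 ang -2.4 r 0.099
scene phase mod72 29.0
side bail 0.58 ang -0.8 r 0.101
side phase mod72 28.5
t 8.1 finger ang 97.02123047097322 0.18040464639470696
```

servo_tool:
  xyz:
    - [2.5,1.5,0]
    - [2.5,1,0]
    - [2,0.5,0]
    - [0,0,0]
  delta_rot:
    - [0,0,-0.5]
    - [0,0,-0.5]
    - [0,0,-0.5]
    - [0,0,0]

```text
time_s: 8.5
tcp_pos: [0.6212, 0.1608, 0.0487]
eef_rot: [-0.017, 0.998, 0.066, -0.019]
contact_force: [-0.4, 0.2, 0.8]
finger_gap: -0.0
```

```bash
python3 st.py; python3 st.py; python3 -c "
import cv2,glob,numpy as np,os
a=max(glob.glob('pics/scene_*'),key=os.path.getmtime);b=max(glob.glob('pics/side_*'),key=os.path.getmtime)
A=cv2.imread(a)[150:310,230:410];B=cv2.imread(b)[110:270,250:430]
cv2.imwrite('pics/chk.png',cv2.resize(np.hstack([A,B]),(790,350),interpolation=2))"
```

```text
scene bail 0.84 ang -8.0 r 0.096
scene phase mod72 24.25
side bail 0.87 ang -5.5 r 0.103
side phase mod72 23.75
t 8.7 finger ang 94.64294472356706 0.1762194824981898
scene bail 0.63 ang -8.4 r 0.097
scene phase mod72 24.25
side bail 0.87 ang -7.3 r 0.104
side phase mod72 23.75
t 8.9 finger ang 94.69860005261992 0.17673137571503508
```

View pics/chk.png

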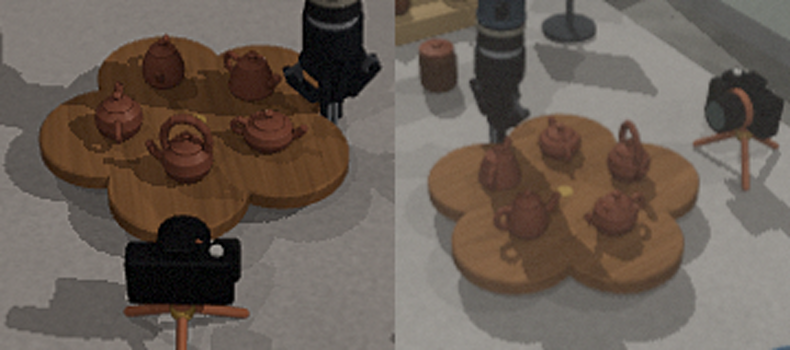

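The picture shows the bail pot at about (186,150) in the left half, slightly past the lens line. The board went about 3° too far, so I'll push back gently on the other petal.

servo_tool:
  xyz:
    - [0,4,0]
    - [0,4,0]
    - [-3,3,0]
    - [-3,1,0]
    - [-3,0,0]
  delta_rot:
    - [-0.4,-0.5,0]
    - [-0.4,-0.5,0]
    - [-0.4,-0.5,0.5]
    - [-0.3,-0.4,0.5]
    - [-0.3,-0.4,0.5]

```text
time_s: 9.4
tcp_pos: [0.6119, 0.1687, 0.0487]
eef_rot: [-0.002, 0.996, 0.085, 0.001]
contact_force: [-0.5, 0.3, -0.4]
finger_gap: -0.0001
```

```bash
python3 st.py
```

```text
scene bail 0.7 ang -7.1 r 0.1
scene phase mod72 24.25
side bail 0.62 ang -6.7 r 0.104
side bail 0.34 ang 111.2 r 0.446
side phase mod72 23.75
t 9.6 finger ang 97.118258771722 0.1844101208985135
```

servo_tool:
  xyz:
    - [-4,-0.5,0]
    - [-4,-0.5,0]
    - [-3,-0.5,0]
    - [-2,0,0]
    - [0,0,0]
  delta_rot:
    - [0,0,1]
    - [0,0,1]
    - [0,0,1]
    - [0,0,0.5]
    - [0,0,0]

```text
time_s: 10.1
tcp_pos: [0.5985, 0.1664, 0.0488]
eef_rot: [-0.002, 0.993, 0.118, 0.001]
contact_force: [-0.2, 0.8, 0.0]
finger_gap: 0.0004
```

```bash
python3 st.py
```

```text
scene bail 0.59 ang -7.2 r 0.099
scene phase mod72 24.25
side bail 0.8 ang -6.6 r 0.102
side phase mod72 23.75
t 10.3 finger ang 101.29570638636633 0.1843920054442599
```

servo_tool:
  xyz:
    - [-3,-0.5,0]
    - [-3,-0.5,0]
    - [-2,-0.5,0]
    - [-1,0,0]
    - [0,0,0]
  delta_rot:
    - [0,0,1]
    - [0,0,1]
    - [0,0,0.5]
    - [0,0,0]
    - [0,0,0]

```text
time_s: 10.8
tcp_pos: [0.5897, 0.1649, 0.049]
eef_rot: [-0.002, 0.99, 0.141, 0.002]
contact_force: [1.1, 1.1, 0.0]
finger_gap: 0.0003
```

```bash
python3 st.py
```

```text
scene bail 0.71 ang -6.1 r 0.097
scene phase mod72 26.75
side bail 0.68 ang -2.7 r 0.102
side phase mod72 26.5
t 11.0 finger ang 104.13255355629752 0.18498921604845586
```

Pot is now at about −4.4°, lens at about −4°. Backing the finger off the petal, then raising it.

servo_tool:
  xyz:
    - [3,3,0]
    - [3,3,0]
    - [1,1,10]
    - [0,0,30]
    - [0,0,40]
  delta_rot:
    - [0,0,0]
    - [0,0,0]
    - [0,0,0]
    - [0,0,0]
    - [0,0,0]

```text
time_s: 11.5
tcp_pos: [0.5918, 0.1715, 0.1233]
eef_rot: [-0.002, 0.99, 0.141, -0.006]
contact_force: [0.6, -0.1, -0.0]
finger_gap: 0.0003
```

servo_tool:
  xyz:
    - [0,0,40]
    - [0,0,40]
    - [-10,10,20]
    - [-10,10,0]
    - [0,0,0]
  delta_rot:
    - [0,0,0]
    - [0,0,0]
    - [0,0,0]
    - [0,0,0]
    - [0,0,0]

```text
time_s: 12.0
tcp_pos: [0.5744, 0.1931, 0.2376]
eef_rot: [-0.002, 0.99, 0.141, 0.001]
contact_force: [0.6, 0.0, -0.0]
finger_gap: 0.0002
```

```bash
python3 st.py; python3 st.py
python3 - <<'E'
from h import *
ax=np.array([.635,-.0145])
v=viewer.capture('side')
for n in ['round_pot','flat_pot','tall_pot','cone_pot','tea_cup','tea_caddy','brush','water_bowl']:
    print(n,[np.round(x['centre'],3).tolist() for x in mark_of(n,'side')[:1]])
w=viewer.capture('scene')
A=w['image'][150:310,230:410];B=v['image'][110:270,250:430]
l=np.radians(-3.9)
cv2.imwrite('pics/fin.png',cv2.resize(np.hstack([A,B]),(790,350),interpolation=2))
s=bot.sense();print(s['tcp_pos'],s['contact_force'])
E
```

```text
scene bail 0.56 ang -3.8 r 0.099
scene phase mod72 26.75
side bail 0.59 ang -3.7 r 0.102
side phase mod72 26.25
t 12.2 finger ang 106.38924981607128 0.21462236717360558
scene bail 0.82 ang -5.4 r 0.098
scene phase mod72 26.75
side bail 0.66 ang -5.2 r 0.102
side phase mod72 26.5
t 12.4 finger ang 106.34166768966146 0.2144402485650017
round_pot [[0.654, -0.113, 0.052]]
flat_pot [[0.681, 0.077, 0.055]]
tall_pot [[0.546, -0.064, 0.048]]
cone_pot [[0.564, 0.061, 0.053]]
tea_cup [[0.736, -0.021, 0.051]]
tea_caddy [[0.637, 0.422, -0.001]]
brush [[0.533, -0.418, 0.003]]
water_bowl [[0.692, -0.421, 0.005]]
[0.57510143 0.19172368 0.23677516] [-0.02133188 -0.22555195  0.10712182]
```

View pics/fin.png

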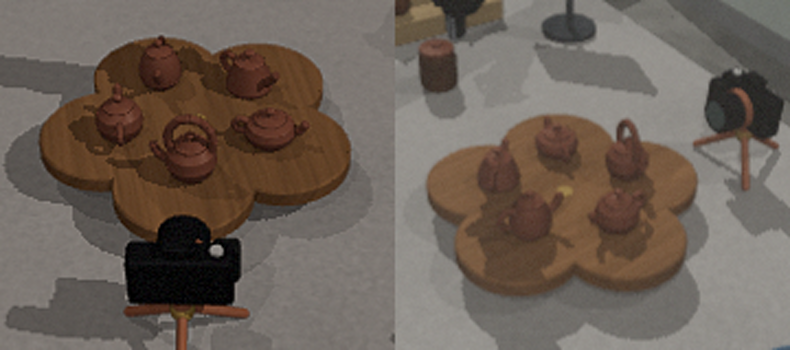

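The final picture shows the bail pot at (190,157) in the left half, lined up with the lens, all pots upright and the gripper clear. Handing in.

```bash
python3 -c "
from plant import bot
print(bot.finish_job())"
```

```text
the job is handed in; nothing more can be done
None
```

The bail-handled teapot now stands in front of the camera lens, and I handed the job in at about 12.5 s. I turned the board about 74° clockwise with the shut fingertip in a notch. It went roughly 3° too far, so I nudged it back and lifted clear.

- **Alignment:** at the end the bail pot stood at about −4.4° around the axis. The lens heading came out between −3.4° and −4.5° depending on the measurement, so they agree within about 1°. Single readings of the pot still varied by 1–2°.
- **Board still:** its angle read about 26.6° both before and after I lifted the finger, so it was standing still.
- **Pots and forces:** all five pots are upright in the last picture. The highest force I saw at the end of a move was about 5 N.
- **Other things:** the jar, brush and bowl were found where they started.
- **Check that failed:** in the last side view the network reported the tea cup at (0.736, −0.021, 0.051), which is where the bail pot stands, so I took it as a false report. I did not check the cup again before handing in, but the arm never went near it.

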